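Hang the work lamp on the lathe by its snap hook

ROBOT

A 6-joint arm with a two-finger parallel gripper is mounted at the origin on the work surface. World frame = base frame: x ahead of the robot, y to its left, z up, the work surface at z = 0. Lengths are in mm, angles in rad, forces in N, time in s.
With the tool pointing down it reaches from about 350 to 775 mm from the base axis. Payload 7.3 kg.
Tool frame: the origin (TCP) lies midway between the tips of the shut fingers; the grasp point (between the pads) lies 19 mm behind it; x points along the fingers, z is the direction in which the jaws open and shut, and the axes are right-handed (so a half turn about x gives the same grasp; the last joint's range is limited). The gripper opens to 92 mm and grips with 3 to 60 N. Pads are 19 mm wide; open, the fingers measure 130 mm over their backs; the gripper's body (75 mm by 190 mm) begins 47 mm behind the grasp point.
Start: joints at [1.026, 0.342, 1.524, -0, 1.275, -0.146], TCP at [203.852, 483.828, 226.741] pointing down, gripper open.
Joint ranges: [-2.53, 2.53], [-0.77, 2.02], [0.04, 2.7], [-1, 4.14], [0.28, 2.66], [-3.11, 3.11]. Speed limits (rad/s): [2.57, 2.57, 3.14, 3.14, 3.14, 3.14].

INTERFACE

Orientations are given as a rotation vector (axis times angle).
In Python, from cell import readout, viewer, ticket, recognise, regions_of, landmark_of gives the robot as it stands.
- The arm moves only by the shell command python3 -m crank 'ROWS' [FORCE]. ROWS is JSON, a list of rows, each an object of numbers: "fingers": the finger opening in mm, from 0 to 91.8; "dx", "dy", "dz": the shift along the world's x, y, z in mm; "rx", "ry", "rz": the turn, a rotation vector about the world's x, y, z in degrees. In form: [{"fingers": .., "dx": .., "dy": .., "dz": .., "rx": .., "ry": .., "rz": ..}, ...]. A call has 1 to 5 rows; each row is the pose to reach, as a shift and turn from the pose commanded when the call began; what a row does not reach only later rows make up. A row lasts 1/12 s, in which the tool goes at most 41.7 mm and 7.16 degrees, less where a joint would pass 70% of its speed; a pose out of reach is approached as far as the arm can. A call with a gripper value outside its range is refused whole. The fingers move at their own pace and stop on an object; FORCE is the grip in N (left out, the last holds). Time passes only in rows, so rows that repeat a pose let the fingers close. It gives the time, the measured TCP pose, the force and the opening at its end, in the units of the state.
- readout.observe(): the state, without advancing time (a new reading comes with each control period).
- viewer.read_camera(name): name is "scene" or "side" or "wrist"; returns a dict with "image" (480x640x3 uint8, red, green, blue), "mtx" (3x3 intrinsics, pixels), "extrinsics" (4x4, takes a point from world to camera coordinates). Camera axes: x right, y up, looking along -z (the intrinsics and any distortion apply to the point x, -y, -z); pixel columns grow to the right and rows downward; lengths in mm; the calibration is good to about 2 mm. A picture is of the moment at which its call begins. There is no depth.
- ticket.hand_in(): hands the job in, once; it reports no verdict.
Trained networks look in the newest picture that a camera, given by its name, has taken for a name from the list of things; names that differ only in an ending like _2 or _b are one class to them, and where a whole thing is asked for, a point or a joint stands for the part that bears it (a point fixed in the world has none). Each returns a list of dicts, best first, with "confidence" (0 to 1); they miss things now and then, are a little off and sometimes report something else, mostly with a low value. They report only what shows in the picture. A call takes as long as a camera call.
- recognise(thing, camera): "box" ([left, top, right, bottom] in pixels, round what is visible of it).
- regions_of(thing, camera): "mask" (480x640 bool, what is visible of it) and "box" ([left, top, right, bottom] in pixels, round what is visible of it).
- landmark_of(thing, camera): "xy" ([column, row] in pixels: a listed point, or the origin of a listed thing).
The state is a dict: "clock": time; "q": joint angles; "dq": joint speeds; "joint_efforts": joint torques, N m; "ee_pos": TCP position; "tool_rot": TCP orientation; "ft_force": force on the tool from outside, world axes, zero at the start; "wrist_torque": the same for the moment, N m; "opening": opening from 0.0 (shut) to 1.0 (fully open).
Only numpy, scipy, OpenCV 4.12 (cv2) and the standard library are available. Lean on these libraries where they do the work, as an engineer would, in place of code of your own. Each camera call takes 0.05 s, during which the arm holds its last target.

TASK

Pick up the cordless lamp that stands on the bench and clip its snap hook onto the loop of the stand on the lathe bed: press the sprung gate against the loop's front bar until the bar is inside the hook, then lower the lamp so that the gate springs shut beneath the bar and the lamp hangs freely upright from it. Press gently, because the loop's arm is only lightly nipped in its clamp and must not be pushed hard, and leave the other things on the bench where they are.

Things in the scene. Friction and masses are not known exactly. Their poses are not given: they have to be found in the camera images.
- lamp: Black cordless work lamp with white light tube, 39 mm across, upright, steel snap hook on top (186 mm tall in all, 0.2 kg). Origin: centre of its underside; z up, x towards the hook's gate side, y through the hook (12 mm thick). Hook in the plane y = 0: spine at x -26 mm, bottom bar at z 110, crown of 10 mm round bar, nose at x 17; 34 mm between spine and gate.
- hook_grip (a point): Place to hold the lamp: middle of the hook's straight square-sided spine (10 mm in x, 12 mm in y, from z 112 to 160 mm of the lamp), at x -26, z 147 mm in the lamp's frame, on the side away from the gate. Axes as the lamp's.
- hook_seat (a point): Centre of the loop's bar when the hook hangs from it: on the lamp's axis, 172 mm above its underside, 4 mm under the inside of the crown. Axes as the lamp's.
- hook_nose (a point): Lower end of the hook's rounded nose (10 mm round bar), x 17, z 153 mm in the lamp's frame; the gate's tip meets it here. To enter, the bar must pass below it: aim the bar's centre 10 mm lower (z 143). The bar has cleared the nose when its centre is at lamp x 8 mm or less.
- gate (a joint): Sprung gate, 8 mm round bar hinged at lamp x 17, z 113 mm, 36 mm long to its tip's centre. 0 = shut; swings inwards to a hard stop at 0.66 rad; 2.5 N at the tip starts it, 5 N holds it at the stop. With the bar at lamp z 143 mm it is touched with the bar's centre at x 25 and is at its stop near x 3. It shuts only when the lamp is then lowered and the bar rises past its tip into the crown.
- stand: Grey magnetic foot (56 x 60 x 50 mm) on the lathe bed with a steel post, clamp and level steel arm; it stays put. Origin: centre of the foot's underside on the post's axis, 100 mm above the bench; z up. The arm points along the stand's -x (towards the robot, within 0.3 rad) and ends in a level closed loop of 8 mm round steel, open space before and under it.
- stand_clamp (a point): Point on the post's axis at the height of arm and loop (162 mm above the stand's origin); stand's axes. The loop is centred on y = 0; its straight front bar runs along y, 24 mm long, loop opening 32 mm in y by 40 mm in x. The arm slides in its clamp: the bar's centre may be anywhere from 105 to 160 mm out along -x; look or feel for it. Only lightly nipped: push it with less than 15 N.
- lathe: Small lathe fixed across the bench beyond the work, bed along y, 130 mm wide, 980 mm long, its top 100 mm above the bench; headstock with half-turned bowl (290 mm high) towards +y, tailstock (260 mm) towards -y. Origin: on the bench under the bed's middle line. Leave alone.
- spare_chuck: Spare steel four-jaw lathe chuck lying on its back, 90 mm across, 48 mm tall, 1.3 kg. Origin: centre of its underside. Leave alone.
- wax_tin: Flat round aluminium wax tin, 70 mm across, 31 mm tall. Origin: centre of its underside. Leave alone.
- gouge: Turning gouge, wooden handle and steel blade, 370 mm long, 28 mm thick, lying on the bench. Origin: on the bench under the ferrule; x towards the steel tip. Leave alone.

How it is judged (in metres and radians):
On the way, in this order (a step that is already met when the one before it is completed fails the run):
1. the lamp is lifted off the bench (height (world z) of lamp above 0.03 m), for 0.2 s.
2. the loop pushes the gate in (contact force between lamp and stand above 1 N and value of joint gate above 0.4 rad), for 0.05 s.
At the end, for the whole second after the job is handed in: The lamp hangs released and at rest (under 50 mm/s) from the loop's front bar: hook_seat within 8 mm of the bar's height, within 20 mm of the loop's middle sideways and 89 to 176 mm from the post; gate shut (under 0.08 rad); lamp within 0.2 rad of upright, its weight on the loop (z of hook_seat in the frame of stand between 0.154 and 0.17 m and x of hook_seat in the frame of stand between -0.176 and -0.089 m and y of hook_seat in the frame of stand between -0.02 and 0.02 m and value of joint gate below 0.08 rad and contact force between lamp and stand above 0.8 N and angle between lamp's own z axis and vertical below 0.2 rad and linear speed of lamp below 0.05 m/s); the robot touches nothing.
It fails at once if the stand or its loop is pushed with more than 15 N (contact force between anything else and stand above 15 N).
It fails at once if the spare chuck, wax tin or gouge is shifted by more than 15 mm (distance of any of spare_chuck, wax_tin, gouge from where it was at the start of the episode above 0.015 m).
It also fails if it takes over 67 s, if anything falls off the work surface, if the arm or the gripper's body presses on something with over 40 N, if the wrist force passes 120 N, or if a joint passes its speed limit or range.

## Working session

There is one attempt and no reset: what is moved stays moved. The work goes in short steps, Python scripts to look and compute and a shell command to move; the robot and the scene stay as the last step left them, time stands still between calls to the robot, and variables do not carry over. Pictures are saved under pics/ and viewed, and the job is handed in when it is done.

```bash
ls; mkdir -p pics
python3 - <<'E'
from cell import readout, viewer, recognise, regions_of, landmark_of
import cv2, numpy as np
s=readout.observe(); print(s)
for c in ["scene","side","wrist"]:
    d=viewer.read_camera(c); cv2.imwrite(f"pics/{c}0.png",d["image"][:,:,::-1])
    print(c,d["mtx"].round(1).tolist(),d["extrinsics"].round(3).tolist())
    np.savez(f"{c}0.npz",**d)
    for t in ["lamp","hook_grip","hook_seat","hook_nose","stand","stand_clamp","spare_chuck","wax_tin","gouge"]:
        r=landmark_of(t,c)
        print(c,t,[(np.round(x["xy"],1).tolist(),round(x["confidence"],2)) for x in r[:2]])
E
```

```text
pics
{'clock': 0.0, 'q': array([ 1.02599201e+00,  3.42712685e-01,  1.52499994e+00, -7.34619957e-06,
        1.27538077e+00, -1.45990206e-01]), 'dq': array([ 8.10620838e-05, -1.34540285e-04, -4.08050175e-04,  1.46586634e-03,
        3.64429092e-04,  1.57307653e-03]), 'joint_efforts': array([ 9.75683433e-04, -4.31236839e+01, -2.44223303e+01,  7.17844907e-02,
        5.60655305e-02, -1.33183858e-04]), 'ee_pos': array([203.64133253, 483.46805231, 226.05612371]), 'tool_rot': array([-0.9113205 ,  1.37326796,  0.91025728]), 'ft_force': array([-0.20127072,  0.59826115, -0.02130465]), 'wrist_torque': array([ 0.0089637 , -0.02218695, -0.01430752]), 'opening': 0.9952959219828591}
scene [[450.6, 0.0, 321.4], [0.0, 450.6, 249.6], [0.0, 0.0, 1.0]] [[-0.57, 0.821, -0.019, 358.207], [-0.496, -0.325, 0.805, 117.525], [0.655, 0.468, 0.593, -1521.846], [0.0, 0.0, 0.0, 1.0]]
scene lamp [([443.3, 338.3], 0.64)]
scene hook_grip [([456.6, 289.1], 0.7)]
scene hook_seat [([452.2, 287.9], 0.64)]
scene hook_nose [([448.5, 297.3], 0.83)]
scene stand [([270.5, 313.7], 0.83)]
scene stand_clamp []
scene spare_chuc
[... 315 characters left out ...]
]
side lamp [([343.1, 427.8], 0.78)]
side hook_grip [([360.7, 380.8], 0.88)]
side hook_seat [([346.1, 367.1], 0.96)]
side hook_nose [([334.7, 374.5], 0.82)]
side stand [([237.6, 263.5], 0.71)]
side stand_clamp [([228.6, 203.2], 0.61), ([332.0, 374.3], 0.54)]
side spare_chuck [([347.6, 379.1], 0.75)]
side wax_tin [([344.5, 221.5], 0.79)]
side gouge []
wrist [[350.3, 0.0, 320.0], [0.0, 350.3, 242.1], [0.0, 0.0, 1.0]] [[0.388, 0.922, -0.0, -525.624], [-0.893, 0.376, -0.247, 30.621], [-0.228, 0.096, 0.969, -387.591], [0.0, 0.0, 0.0, 1.0]]
wrist lamp []
wrist hook_grip []
wrist hook_seat []
wrist hook_nose []
wrist stand []
wrist stand_clamp []
wrist spare_chuck []
wrist wax_tin []
wrist gouge []
```

View pics/scene0.png

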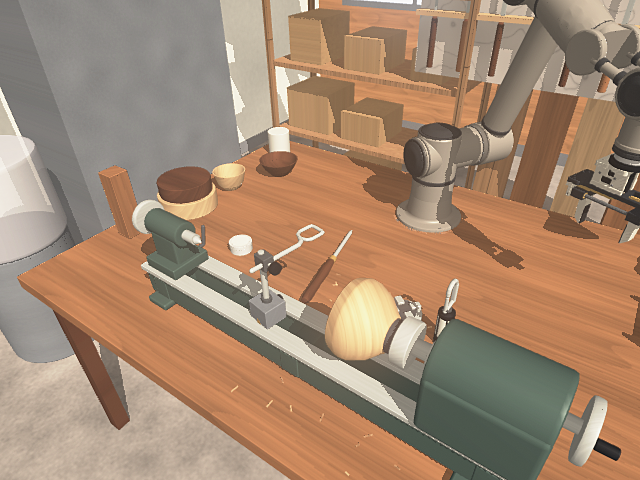

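View pics/side0.png

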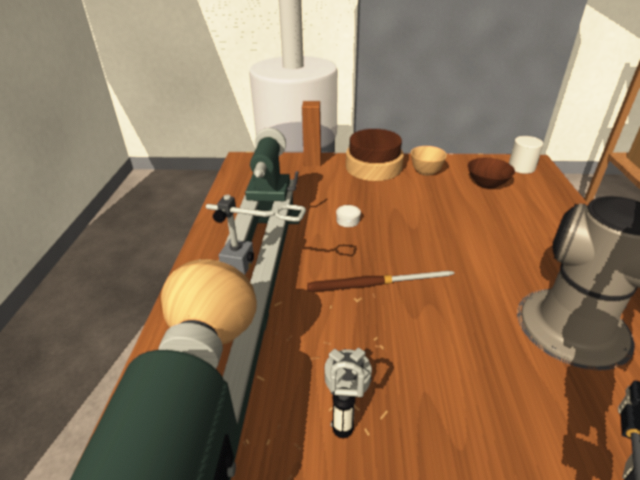

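View pics/wrist0.png

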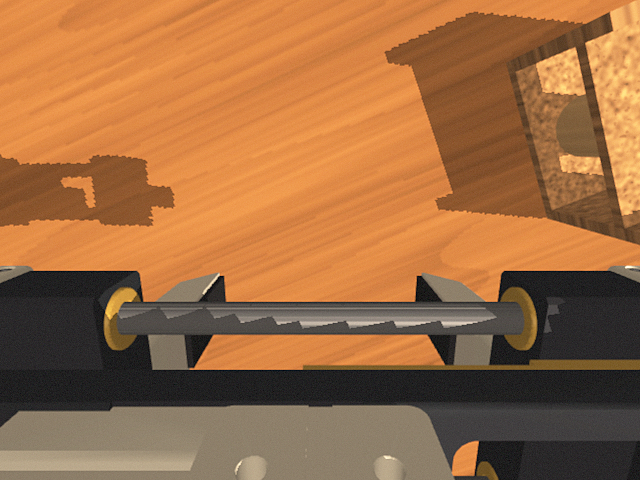

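The lamp stands near scene (447,320) / side (345,400), just behind the chuck as seen from the side camera. The stand's loop is at scene (311,232) / side (290,212). Next I triangulate these points.

```bash
cat > h.py <<'E'
import numpy as np, cv2
from scipy.optimize import least_squares
def load(n): return dict(np.load(n))
def P(d):
    E=d["extrinsics"]; F=np.diag([1,-1,-1.])
    return d["mtx"]@(F@E[:3])
def proj(d,X):
    X=np.atleast_2d(X); h=np.c_[X,np.ones(len(X))]@P(d).T
    return h[:,:2]/h[:,2:]
def tri(ds,uv):
    A=[]
    for d,(u,v) in zip(ds,uv):
        p=P(d); A+=[u*p[2]-p[0],v*p[2]-p[1]]
    A=np.array(A); A/=np.linalg.norm(A[:,:3],axis=1)[:,None]
    X=np.linalg.lstsq(A[:,:3],-A[:,3],rcond=None)[0]
    e=[np.round(proj(d,X)[0]-np.array(p),1).tolist() for d,p in zip(ds,uv)]
    return X,e
def onplane(d,uv,z):
    p=P(d); A=np.array([uv[0]*p[2]-p[0],uv[1]*p[2]-p[1]]); b=-(A[:,2]*z+A[:,3])
    return np.linalg.solve(A[:,:2],b)
def crop(d,x0,y0,x1,y1,k,f):
    im=d["image"][y0:y1,x0:x1,::-1]; cv2.imwrite(f,cv2.resize(im,None,fx=k,fy=k,interpolation=cv2.INTER_CUBIC))
E
python3 - <<'E'
from h import *
s=load("scene0.npz"); d=load("side0.npz")
pts=dict(lamp=((443.3,338.3),(343.1,427.8)),grip=((456.6,289.1),(360.7,380.8)),seat=((452.2,287.9),(346.1,367.1)),nose=((448.5,297.3),(334.7,374.5)),stand=((270.5,313.7),(237.6,263.5)),chuck=((401.4,319.5),(347.6,379.1)),tin=((240.1,249.9),(344.5,221.5)))
for k,v in pts.items(): 
    X,e=tri([s,d],v); print(k,X.round(1),e)
print(onplane(s,(332.8,263),0))
crop(s,400,260,500,360,6,"pics/c1.png"); crop(d,300,330,400,450,5,"pics/c2.png")
crop(s,220,210,340,330,5,"pics/c3.png"); crop(d,190,180,320,280,6,"pics/c4.png")
E
```

```text
lamp [502.1 262.9   9.4] [[-0.0, -0.1], [-0.0, 0.1]]
grip [477.1 263.  145.9] [[-0.2, -0.3], [-0.1, 0.4]]
seat [501.2 257.5 167.6] [[-0.8, -1.4], [-0.7, 2.2]]
nose [518.3 259.1 152.4] [[-0.5, -0.8], [-0.4, 1.3]]
stand [739.8 -57.6 109.8] [[0.0, 0.0], [0.0, -0.0]]
chuck [492.7 151.4  -1.9] [[0.5, 0.9], [0.4, -1.4]]
tin [ 5.002e+02 -3.903e+02  3.000e-01] [[0.3, 0.8], [0.2, -0.8]]
[ 395.52725052 -120.98814614]
```

View pics/c1.png

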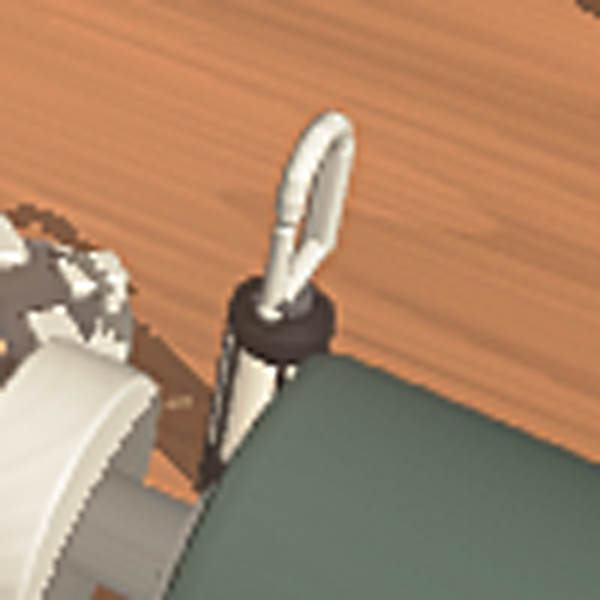

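View pics/c2.png

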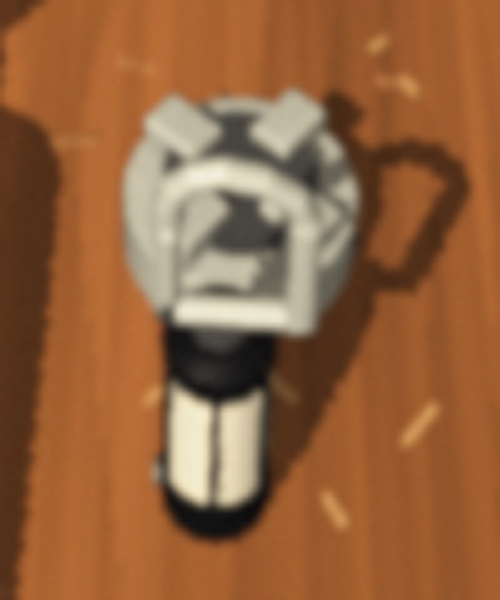

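View pics/c3.png

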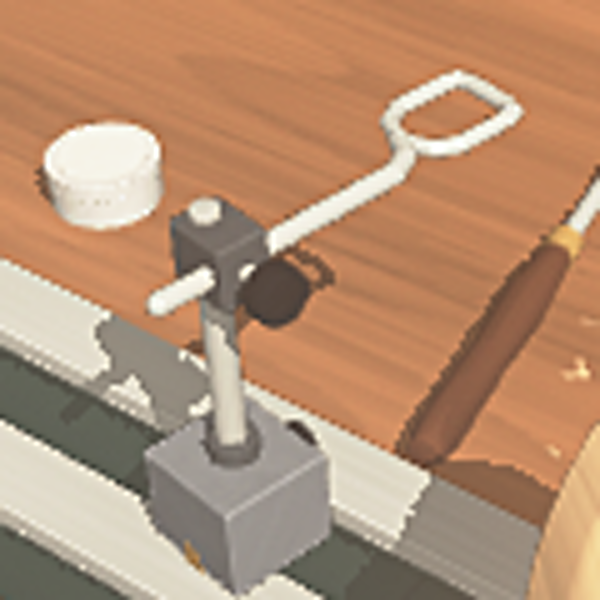

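View pics/c4.png

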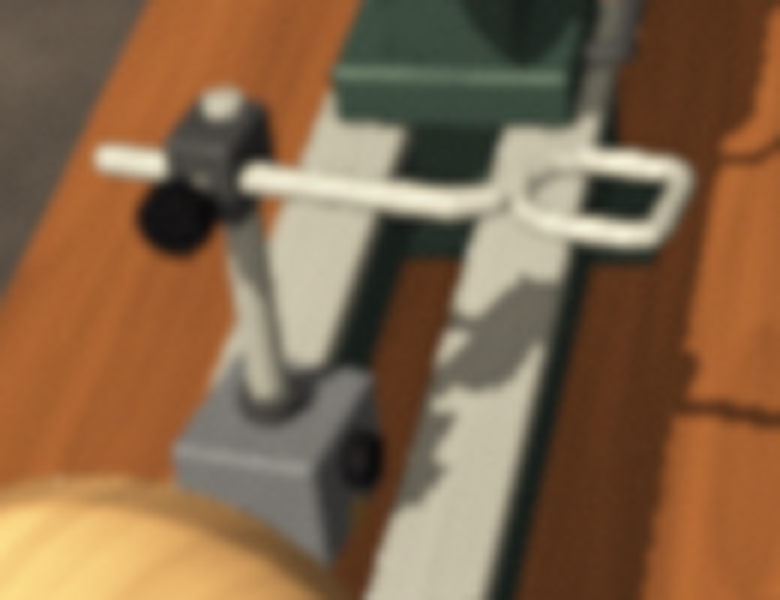

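Run:
```python
from h import *
s=load("scene0.npz"); d=load("side0.npz")
S=lambda u,v:(220+u/5,210+v/5); D=lambda u,v:(190+u/6,180+v/6)
a,e1=tri([s,d],[S(512,108),D(655,236)]); b,e2=tri([s,d],[S(462,78),D(682,172)])
print("+y corner",a.round(1),e1,"-y",b.round(1),e2)
m,_=tri([s,d],[S(490,91),D(670,203)]); print("mid",m, (a+b)/2)
# clamp arm: entrance points of arm on clamp, neck
n,e=tri([s,d],[S(405,155),D(515,190)]); print("neck",n.round(1),e)
k,e=tri([s,d],[S(275,240),D(248,178)]); print("arm@clamp",k.round(1),e)
t,e=tri([s,d],[S(157,303),D(105,158)]); print("arm tail",t.round(1),e)
# lamp fit
S=lambda u,v:(400+u/6,260+v/6); D=lambda u,v:(300+u/5,330+v/5)
for nm,p,q in [("crown mid",(330,122),(235,170)),("gate/nose junction",(285,222),(165,235)),("gate hinge",(272,305),(175,315)),("spine bottom",(322,250),(303,322)),("lamp body top",(285,300),(222,345))]:
    X,e=tri([s,d],[S(*p),D(*q)]); print(nm,X.round(1),e)
```

```text
+y corner [592.3 -16.2 260.6] [[0.1, 0.2], [0.1, -0.3]] -y [586.3 -47.9 263. ] [[-0.1, -0.3], [-0.1, 0.4]]
mid [588.70895732 -30.70985318 262.95549481] [589.29441999 -32.06653931 261.80933455]
neck [641.5 -39.2 258.9] [[-0.4, -1.0], [-0.3, 1.2]]
arm@clamp [728.5 -37.7 266.2] [[0.0, 0.1], [0.0, -0.1]]
arm tail [781.2 -54.4 262.2] [[0.0, 0.0], [0.0, -0.0]]
crown mid [499.2 261.7 185.9] [[-0.0, -0.1], [-0.0, 0.1]]
gate/nose junction [520.  259.3 151.2] [[0.2, 0.4], [0.2, -0.6]]
gate hinge [516.8 259.4 108.1] [[0.1, 0.2], [0.1, -0.3]]
spine bottom [475.8 261.7 107. ] [[-0.3, -0.4], [-0.2, 0.7]]
lamp body top [500.8 260.5  96.6] [[0.5, 0.8], [0.4, -1.3]]
```

Run:
```python
from h import *
from scipy.spatial.transform import Rotation as R
from cell import readout
s=readout.observe(); r=R.from_rotvec(s["tool_rot"]).as_matrix(); print(r.round(3))
w=load("wrist0.npz"); E=w["extrinsics"]; C=-E[:3,:3].T@E[:3,3]; print("cam",C, "in tool", r.T@(C-s["ee_pos"]))
z=r[:,2]; a=np.degrees(np.arctan2(z[1],z[0])); print("jaw yaw",a)
ly=-0.075
for off in (90,-90): print(((np.degrees(ly)+off-a)+180)%360-180)
```

```text
[[-0.    -0.922  0.388]
 [ 0.     0.388  0.922]
 [-1.     0.     0.   ]]
cam [143.01170725 510.26732939 382.91075686] in tool [-156.17737491   66.33654373    0.76463794]
jaw yaw 67.15078806359726
18.552028472921563
-161.44797152707844
```

The tool needs +18.5° about z. That puts the jaws along the lamp's y and the wrist camera on the -x side. I move above the spine first.

```bash
python3 -m crank '[{"fingers":70,"dx":33,"dy":-27,"dz":10,"rz":6},{"fingers":70,"dx":66,"dy":-54,"dz":15,"rz":12},{"fingers":70,"dx":99,"dy":-81,"dz":20,"rz":18.5},{"fingers":70,"dx":130,"dy":-106,"dz":20,"rz":18.5},{"fingers":70,"dx":160,"dy":-131,"dz":20,"rz":18.5}]' 50
python3 -m crank '[{"dx":32,"dy":-26},{"dx":60,"dy":-50},{"dx":90,"dy":-75},{"dx":110,"dy":-90},{"dx":110,"dy":-90}]'
python3 - <<'E'
from h import *
from cell import readout, viewer, landmark_of
from scipy.spatial.transform import Rotation as R
s=readout.observe(); print(s["clock"],s["ee_pos"].round(1),R.from_rotvec(s["tool_rot"]).as_matrix().round(3).tolist(),s["opening"])
for c in ["wrist","side"]:
    d=viewer.read_camera(c); np.savez(f"{c}1.npz",**d); cv2.imwrite(f"pics/{c}1.png",d["image"][:,:,::-1])
    for t in ["lamp","hook_grip","hook_seat","hook_nose"]:
        print(c,t,[(np.round(x["xy"],1).tolist(),round(x["confidence"],2)) for x in landmark_of(t,c)[:2]])
E
```

```text
1.5 [203.8 483.8 226.7] [[-0.0, -0.922, 0.388], [0.0, 0.388, 0.922], [-1.0, 0.0, 0.0]] 0.9991426287995261
wrist lamp []
wrist hook_grip []
wrist hook_seat []
wrist hook_nose []
side lamp [([342.5, 426.9], 0.85), ([348.3, 378.1], 0.51)]
side hook_grip [([362.6, 379.2], 0.85)]
side hook_seat [([347.0, 366.6], 0.75), ([345.1, 216.0], 0.53)]
side hook_nose [([331.8, 373.7], 0.93)]$[0]: bad value
$[0]: bad value
```

```bash
ls pics
```

```text
c1.png
c2.png
c3.png
c4.png
scene0.png
side0.png
side1.png
wrist0.png
wrist1.png
```

View pics/wrist1.png

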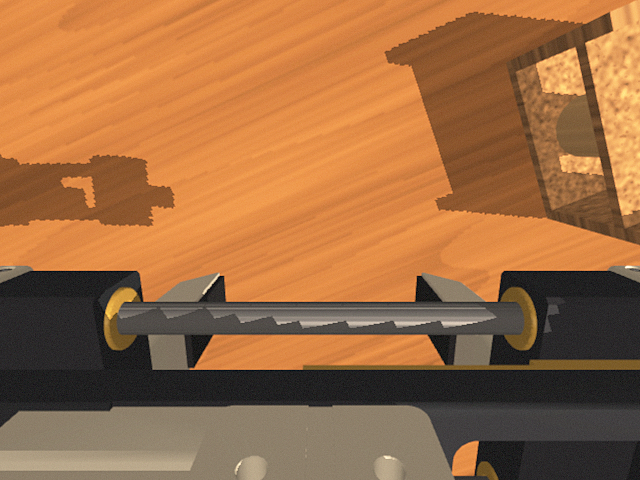

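The picture is unchanged and the arm has not moved: the call was refused because each row needs all seven keys.

```bash
python3 -m crank '[{"fingers":70,"dx":33,"dy":-27,"dz":10,"rx":0,"ry":0,"rz":6},{"fingers":70,"dx":66,"dy":-54,"dz":15,"rx":0,"ry":0,"rz":12},{"fingers":70,"dx":99,"dy":-81,"dz":20,"rx":0,"ry":0,"rz":18.5},{"fingers":70,"dx":130,"dy":-106,"dz":20,"rx":0,"ry":0,"rz":18.5},{"fingers":70,"dx":160,"dy":-131,"dz":20,"rx":0,"ry":0,"rz":18.5}]' 50
```

```text
clock: 2.42
ee_pos: [362.1, 354.2, 247.3]
tool_rot: [-1.154, 1.242, 1.154]
ft_force: [-0.1, 0.2, -0.6]
opening: 0.767
```

```bash
python3 -m crank '[{"fingers":70,"dx":30,"dy":-24,"dz":0,"rx":0,"ry":0,"rz":0},{"fingers":70,"dx":55,"dy":-45,"dz":0,"rx":0,"ry":0,"rz":0},{"fingers":70,"dx":80,"dy":-66,"dz":0,"rx":0,"ry":0,"rz":0},{"fingers":70,"dx":80,"dy":-66,"dz":0,"rx":0,"ry":0,"rz":0}]'
python3 - <<'E'
from h import *
from cell import readout, viewer, landmark_of
from scipy.spatial.transform import Rotation as R
s=readout.observe(); print(s["clock"],s["ee_pos"].round(1),R.from_rotvec(s["tool_rot"]).as_matrix().round(3).tolist(),s["q"].round(2))
for c in ["wrist"]:
    d=viewer.read_camera(c); np.savez(f"{c}2.npz",**d); cv2.imwrite(f"pics/{c}2.png",d["image"][:,:,::-1])
    for t in ["hook_grip","hook_nose"]:
        print(c,t,[(np.round(x["xy"],1).tolist(),round(x["confidence"],2)) for x in landmark_of(t,c)[:2]])
    print(proj(d,[[476,262.5,147],[518,259.5,153],[502,261,0],[501,261,186]]).round(1).tolist())
E
```

```text
clock: 2.75
ee_pos: [444.8, 285.7, 246.5]
tool_rot: [-1.151, 1.246, 1.147]
ft_force: [0.7, 0.3, 0.4]
opening: 0.76
2.75 [444.8 285.7 246.5] [[0.002, -0.997, 0.081], [-0.001, 0.081, 0.997], [-1.0, -0.002, -0.001]] [ 0.43  0.33  1.48 -0.    1.33 -1.06]
wrist hook_grip [([292.3, 284.4], 0.73)]
wrist hook_nose [([297.2, 337.7], 0.78)]
[[292.7, 284.0], [293.7, 336.7], [303.1, 259.7], [289.8, 338.9]]
```

View pics/wrist2.png

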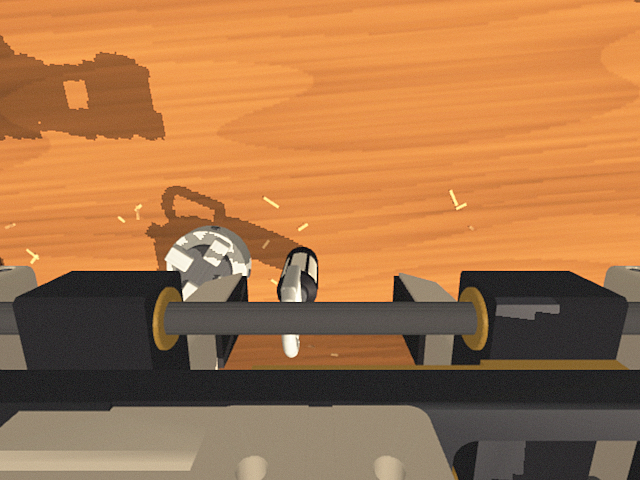

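The wrist view shows the hook at (291,290–355), with hook_grip within 1 px of the prediction (292,284), so the calibration agrees. I align over the spine and go down.

```bash
python3 -m crank '[{"fingers":70,"dx":31,"dy":-24,"dz":0,"rx":0,"ry":0,"rz":0},{"fingers":60,"dx":31,"dy":-24,"dz":0,"rx":0,"ry":0,"rz":0},{"fingers":60,"dx":31,"dy":-24,"dz":-35,"rx":0,"ry":0,"rz":0},{"fingers":60,"dx":31,"dy":-24,"dz":-70,"rx":0,"ry":0,"rz":0},{"fingers":60,"dx":31,"dy":-24,"dz":-70,"rx":0,"ry":0,"rz":0}]'
python3 - <<'E'
from h import *
from cell import readout, viewer, landmark_of
s=readout.observe(); print(s["clock"],s["ee_pos"].round(1))
d=viewer.read_camera("wrist"); np.savez(f"wrist3.npz",**d); cv2.imwrite(f"pics/wrist3.png",d["image"][:,:,::-1])
d=viewer.read_camera("side"); crop(d,260,280,460,440,4,"pics/side3.png")
E
```

```text
clock: 3.32
ee_pos: [467.4, 265.0, 171.0]
tool_rot: [-1.152, 1.254, 1.16]
ft_force: [-1.7, 0.2, -0.9]
opening: 0.658
3.3167 [467.4 265.  171. ]
```

View pics/wrist3.png

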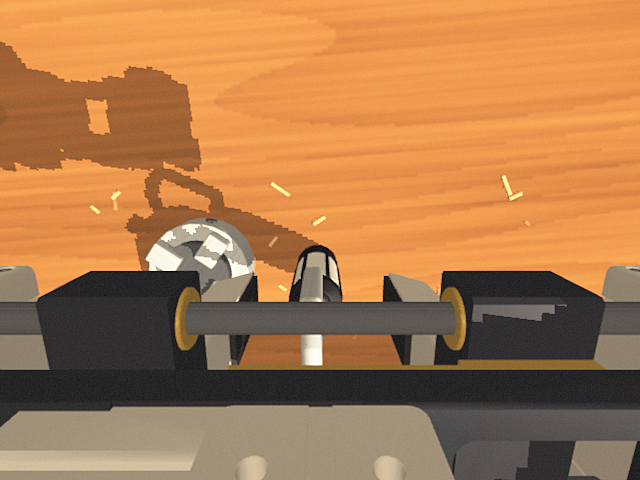

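View pics/side3.png

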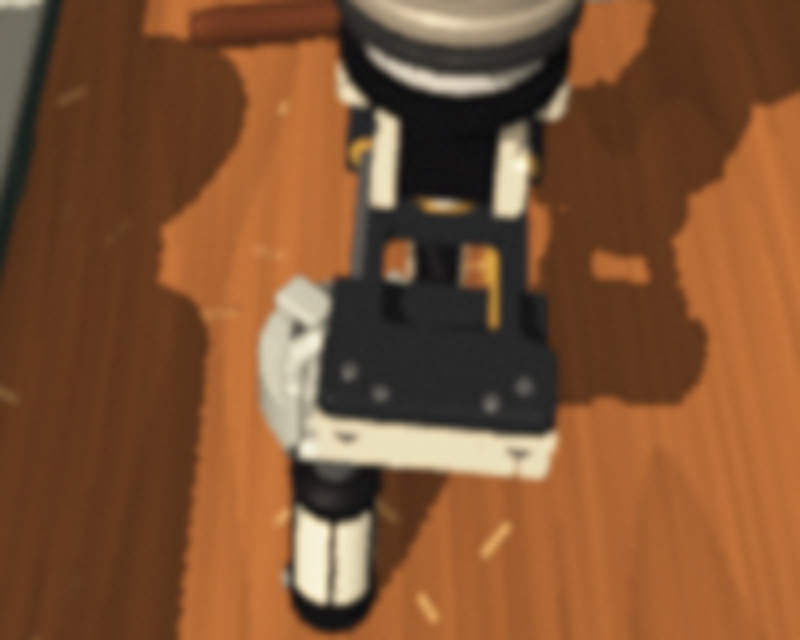

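The hook sits between the fingers, near (315,290) in the wrist picture. The measured pose lags the command, so I let it settle.

```bash
python3 -m crank '[{"fingers":60,"dx":0,"dy":0,"dz":0,"rx":0,"ry":0,"rz":0},{"fingers":60,"dx":0,"dy":0,"dz":0,"rx":0,"ry":0,"rz":0}]'
```

```text
clock: 3.58
ee_pos: [472.7, 266.3, 179.1]
tool_rot: [-1.154, 1.24, 1.152]
ft_force: [-0.8, 0.0, -0.1]
opening: 0.655
```

```bash
python3 -m crank '[{"fingers":60,"dx":2,"dy":-4,"dz":-15,"rx":0,"ry":0,"rz":0},{"fingers":60,"dx":2,"dy":-4,"dz":-30,"rx":0,"ry":0,"rz":0},{"fingers":60,"dx":2,"dy":-4,"dz":-48,"rx":0,"ry":0,"rz":0},{"fingers":60,"dx":2,"dy":-4,"dz":-48,"rx":0,"ry":0,"rz":0},{"fingers":60,"dx":2,"dy":-4,"dz":-48,"rx":0,"ry":0,"rz":0}]'
python3 - <<'E'
from h import *
from cell import readout, viewer, landmark_of
s=readout.observe(); print(s["clock"],s["ee_pos"].round(1),s["ft_force"].round(1))
d=viewer.read_camera("wrist"); np.savez(f"wrist4.npz",**d); cv2.imwrite(f"pics/wrist4.png",d["image"][:,:,::-1])
E
```

```text
clock: 4.0
ee_pos: [474.1, 261.6, 129.7]
tool_rot: [-1.153, 1.243, 1.153]
ft_force: [-0.6, -0.6, 0.0]
opening: 0.656
4.0 [474.1 261.6 129.7] [-0.6 -0.6  0. ]
```

View pics/wrist4.png

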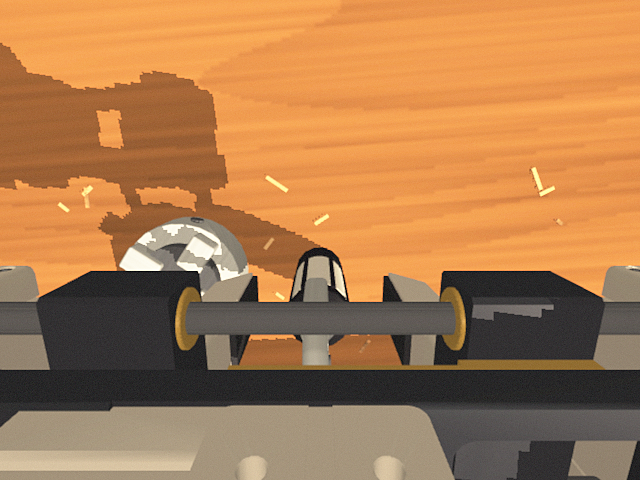

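The hook is centred in the jaws at (317,300). I close.

```bash
python3 -m crank '[{"fingers":30,"dx":0,"dy":0,"dz":0,"rx":0,"ry":0,"rz":0},{"fingers":5,"dx":0,"dy":0,"dz":0,"rx":0,"ry":0,"rz":0},{"fingers":5,"dx":0,"dy":0,"dz":0,"rx":0,"ry":0,"rz":0},{"fingers":5,"dx":0,"dy":0,"dz":0,"rx":0,"ry":0,"rz":0},{"fingers":5,"dx":0,"dy":0,"dz":0,"rx":0,"ry":0,"rz":0}]' 50
python3 -m crank '[{"fingers":5,"dx":0,"dy":0,"dz":0,"rx":0,"ry":0,"rz":0},{"fingers":5,"dx":0,"dy":0,"dz":0,"rx":0,"ry":0,"rz":0},{"fingers":5,"dx":0,"dy":0,"dz":0,"rx":0,"ry":0,"rz":0},{"fingers":5,"dx":0,"dy":0,"dz":0,"rx":0,"ry":0,"rz":0}]' 50
```

```text
clock: 4.47
ee_pos: [474.0, 261.4, 129.1]
tool_rot: [-1.153, 1.244, 1.153]
ft_force: [-0.7, -0.6, 0.1]
opening: 0.341
clock: 4.8
ee_pos: [473.7, 261.3, 128.6]
tool_rot: [-1.153, 1.244, 1.153]
ft_force: [-0.4, 0.1, -0.4]
opening: 0.126
```

The opening is 11.6 mm, so the 12 mm spine is gripped. I lift.

```bash
python3 -m crank '[{"fingers":5,"dx":0,"dy":0,"dz":0,"rx":0,"ry":0,"rz":0},{"fingers":5,"dx":0,"dy":0,"dz":15,"rx":0,"ry":0,"rz":0},{"fingers":5,"dx":0,"dy":0,"dz":40,"rx":0,"ry":0,"rz":0},{"fingers":5,"dx":0,"dy":0,"dz":65,"rx":0,"ry":0,"rz":0},{"fingers":5,"dx":0,"dy":0,"dz":90,"rx":0,"ry":0,"rz":0}]' 60
python3 -m crank '[{"fingers":5,"dx":0,"dy":-15,"dz":15,"rx":0,"ry":0,"rz":0},{"fingers":5,"dx":0,"dy":-45,"dz":30,"rx":0,"ry":0,"rz":-2},{"fingers":5,"dx":0,"dy":-75,"dz":30,"rx":0,"ry":0,"rz":-4},{"fingers":5,"dx":0,"dy":-105,"dz":30,"rx":0,"ry":0,"rz":-5.5},{"fingers":5,"dx":0,"dy":-130,"dz":30,"rx":0,"ry":0,"rz":-5.5}]'
python3 - <<'E'
from h import *
from cell import readout, viewer, landmark_of
s=readout.observe(); print(s["clock"],s["ee_pos"].round(1),s["ft_force"].round(1),s["opening"],s["q"].round(2))
for c in ["wrist","side","scene"]:
  d=viewer.read_camera(c); np.savez(c+"5.npz",**d); cv2.imwrite(f"pics/{c}5.png",d["image"][:,:,::-1])
E
```

```text
clock: 5.22
ee_pos: [473.3, 261.1, 219.1]
tool_rot: [-1.153, 1.246, 1.154]
ft_force: [0.9, 0.2, -1.9]
opening: 0.126
clock: 5.63
ee_pos: [473.3, 129.6, 248.6]
tool_rot: [-1.081, 1.287, 1.081]
ft_force: [0.5, -0.1, -2.9]
opening: 0.13
5.6333 [473.3 129.6 248.6] [ 0.5 -0.1 -2.9] 0.13015894871837438 [ 0.11  0.26  1.58 -0.    1.3  -1.29]
```

View pics/side5.png

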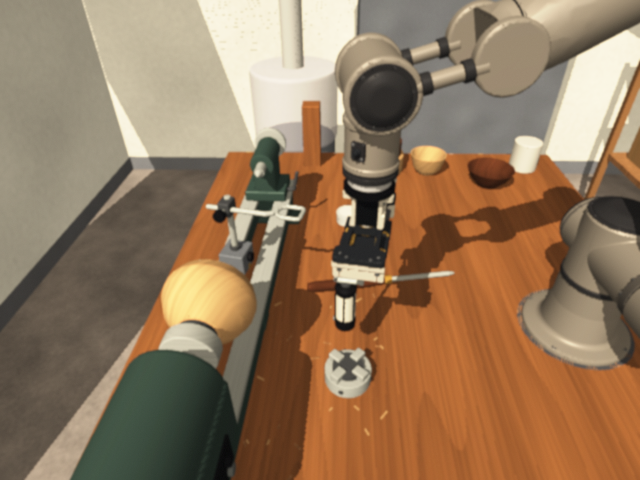

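View pics/scene5.png

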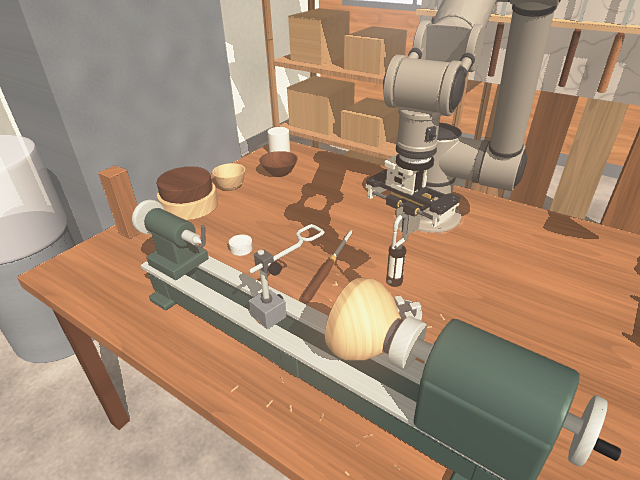

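The lamp is held upright and clear of the chuck: side (345,305), scene (397,255). I carry it to a stand-off in front of the loop.

```bash
python3 -m crank '[{"fingers":5,"dx":0,"dy":-25,"dz":0,"rx":0,"ry":0,"rz":0},{"fingers":5,"dx":0,"dy":-55,"dz":0,"rx":0,"ry":0,"rz":0},{"fingers":5,"dx":8,"dy":-85,"dz":0,"rx":0,"ry":0,"rz":0},{"fingers":5,"dx":16,"dy":-110,"dz":0,"rx":0,"ry":0,"rz":0},{"fingers":5,"dx":22,"dy":-130,"dz":0,"rx":0,"ry":0,"rz":0}]'
python3 -m crank '[{"fingers":5,"dx":8,"dy":-10,"dz":0,"rx":0,"ry":0,"rz":0},{"fingers":5,"dx":17,"dy":-18,"dz":0,"rx":0,"ry":0,"rz":0},{"fingers":5,"dx":17,"dy":-18,"dz":0,"rx":0,"ry":0,"rz":0},{"fingers":5,"dx":17,"dy":-18,"dz":0,"rx":0,"ry":0,"rz":0}]'
python3 - <<'E'
from h import *
from cell import readout, viewer, landmark_of
s=readout.observe(); print(s["clock"],s["ee_pos"].round(1),s["ft_force"].round(1),s["opening"],s["q"].round(2))
for c in ["wrist","side","scene"]:
  d=viewer.read_camera(c); np.savez(c+"6.npz",**d); cv2.imwrite(f"pics/{c}6.png",d["image"][:,:,::-1])
  for t in ["lamp","hook_grip","hook_seat","hook_nose"]:
        print(c,t,[(np.round(x["xy"],1).tolist(),round(x["confidence"],2)) for x in landmark_of(t,c)[:2]])
  if c=="scene": crop(d,240,190,400,310,5,"pics/cs6.png")
  if c=="side": crop(d,220,180,380,300,5,"pics/cd6.png")
E
```

```text
clock: 6.2
ee_pos: [496.3, 0.5, 248.5]
tool_rot: [-1.082, 1.285, 1.082]
ft_force: [0.3, 0.7, -2.5]
opening: 0.126
clock: 6.53
ee_pos: [513.1, -15.8, 248.3]
tool_rot: [-1.081, 1.286, 1.083]
ft_force: [-0.7, 0.5, -3.0]
opening: 0.122
6.5333 [513.1 -15.8 248.3] [-0.7  0.5 -3. ] 0.12196500856231335 [-0.18  0.3   1.52  0.    1.32 -1.58]
wrist lamp [([320.8, 267.4], 0.89)]
wrist hook_grip []
wrist hook_seat []
wrist hook_nose []
side lamp [([323.2, 270.8], 0.66)]
side hook_grip [([339.0, 213.4], 0.94)]
side hook_seat []
side hook_nose [([315.5, 212.4], 0.62)]
scene lamp [([332.4, 268.1], 0.9)]
scene hook_grip [([342.6, 211.2], 0.89)]
scene hook_seat [([334.0, 205.7], 0.87)]
scene hook_nose [([329.0, 221.3], 0.58)]
```

View pics/cs6.png

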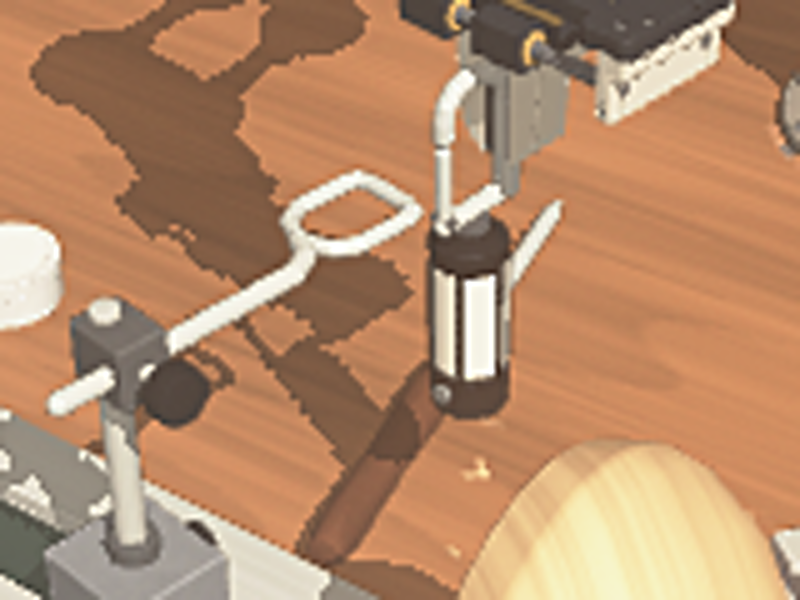

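View pics/cd6.png

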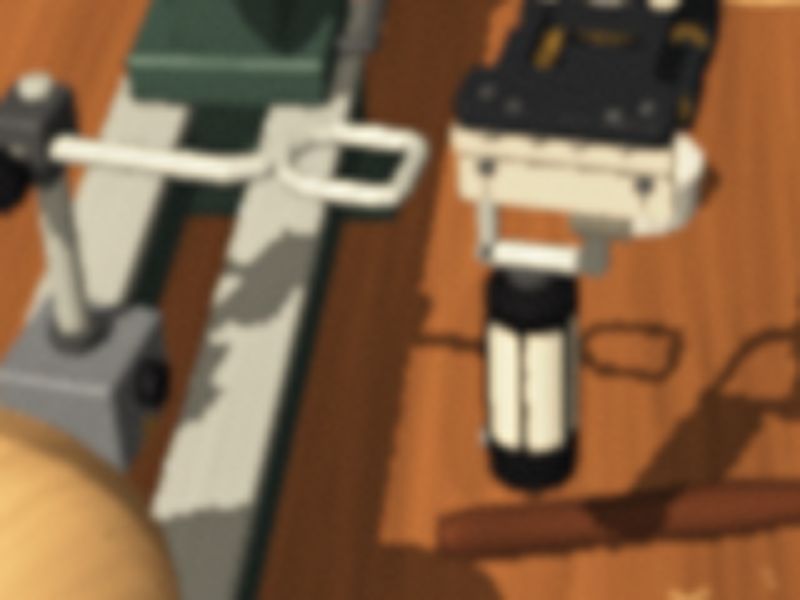

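View pics/wrist6.png

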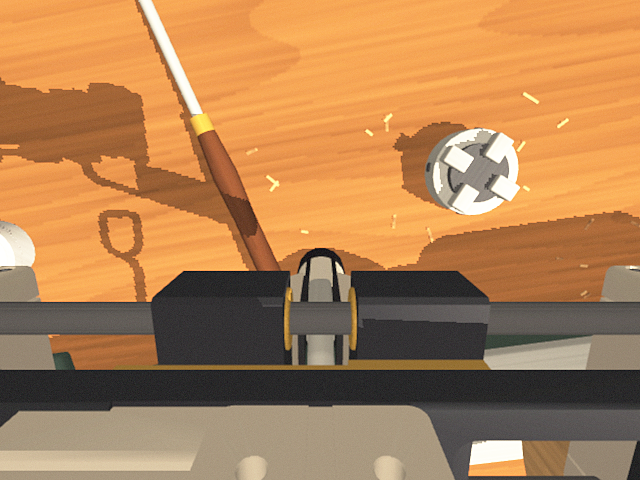

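```bash
python3 - <<'E'
from h import *
s=load("scene6.npz"); d=load("side6.npz")
S=lambda p:(240+p[0]/5,190+p[1]/5); D=lambda p:(220+p[0]/5,180+p[1]/5)
for nm,p,q in [("hinge",(445,224),(490,256)),("hinge side bar",(445,224),(492,252)),("spine bottom",(498,190),(585,262)),("lamp top disc c",(470,228),(533,275)),("lamp bottom c",(470,400),(533,474)),("bar +y",(413,212),(396,196)),("bar -y",(362,179),(418,148)),("bar mid",(388,194),(408,171))]:
    X,e=tri([s,d],[S(p),D(q)]); print(nm,X.round(1),e)
E
python3 - <<'E'
from h import *
s=load("scene6.npz"); d=load("side6.npz")
for nm,p,q in [("lamp",(332.4,268.1),(323.2,270.8)),("grip",(342.6,211.2),(339,213.4)),("nose",(329,221.3),(315.5,212.4))]:
    X,e=tri([s,d],[p,q]); print(nm,X.round(1),e)
# expected lamp from TCP
u=np.array([.985,-.17,0]); T=np.array([513.1,-15.8,248.3])
L=T+28*u-[0,0,128.6]; print("expected lamp",L.round(1))
for off in [(17,113),(-26,112),(0,0),(17,153)]:
    X=L+u*off[0]+[0,0,off[1]]; print(off,X.round(1),proj(s,X).round(1),proj(d,X).round(1))
E
```

```text
hinge [556.6 -23.  228.5] [[0.1, 0.4], [0.1, -0.5]]
hinge side bar [556.1 -23.7 229. ] [[0.0, 0.0], [0.0, -0.0]]
spine bottom [519.1 -18.6 228.7] [[0.0, 0.1], [0.0, -0.1]]
lamp top disc c [540.  -20.9 219.2] [[-0.1, -0.2], [-0.1, 0.3]]
lamp bottom c [540.2 -20.6 115.3] [[0.1, 0.2], [0.1, -0.3]]
bar +y [592.5 -16.  259.8] [[-0.1, -0.2], [-0.1, 0.3]]
bar -y [586.3 -47.7 261.8] [[-0.0, -0.0], [-0.0, 0.0]]
bar mid [589.  -31.7 261.3] [[-0.0, -0.1], [-0.0, 0.1]]
lamp [547.3 -20.5 126.3] [[0.1, 0.2], [0.1, -0.2]]
grip [515.9 -13.3 276. ] [[-0.1, -0.4], [-0.1, 0.4]]
nose [561.3 -20.4 271.7] [[-0.3, -0.8], [-0.2, 0.9]]
expected lamp [540.7 -20.6 119.7]
(17, 113) [557.4 -23.5 232.7] [[328.8 233.8]] [[317.7 228.9]]
(-26, 112) [515.1 -16.1 231.7] [[341.5 226.5]] [[339.1 231.8]]
(0, 0) [540.7 -20.6 119.7] [[334.  268.9]] [[326.4 273. ]]
(17, 153) [557.4 -23.5 272.7] [[328.6 219. ]] [[317.4 212. ]]
```

The lamp estimate from the pictures agrees within about 1 mm with the one from the TCP, and the bar middle is confirmed at (589,-32,261.5). I correct 2.5 mm sideways and 1 mm up, and advance 20 mm, still short of contact.

```bash
python3 -m crank '[{"fingers":5,"dx":5,"dy":-3,"dz":1,"rx":0,"ry":0,"rz":0},{"fingers":5,"dx":10,"dy":-4.5,"dz":1,"rx":0,"ry":0,"rz":0},{"fingers":5,"dx":15,"dy":-5.5,"dz":1,"rx":0,"ry":0,"rz":0},{"fingers":5,"dx":20,"dy":-6,"dz":1,"rx":0,"ry":0,"rz":0},{"fingers":5,"dx":20,"dy":-6,"dz":1,"rx":0,"ry":0,"rz":0}]'
python3 -m crank '[{"fingers":5,"dx":0,"dy":0,"dz":0,"rx":0,"ry":0,"rz":0}]'
python3 - <<'E'
from h import *
from cell import readout, viewer, landmark_of
s=readout.observe(); print(s["clock"],s["ee_pos"].round(1),s["ft_force"].round(1))
for c in ["side","scene"]:
  d=viewer.read_camera(c); np.savez(c+"7.npz",**d)
  if c=="scene": crop(d,280,190,360,250,10,"pics/cs7.png")
  if c=="side": crop(d,270,180,350,240,10,"pics/cd7.png")
E
```

```text
clock: 7.7
ee_pos: [533.9, -23.0, 249.5]
tool_rot: [-1.082, 1.285, 1.081]
ft_force: [-0.4, -0.8, -2.2]
opening: 0.128
clock: 7.78
ee_pos: [533.1, -22.7, 249.4]
tool_rot: [-1.081, 1.286, 1.082]
ft_force: [-0.5, 0.3, -2.5]
opening: 0.123
7.7833 [533.1 -22.7 249.4] [-0.5  0.3 -2.5]
```

View pics/cs7.png

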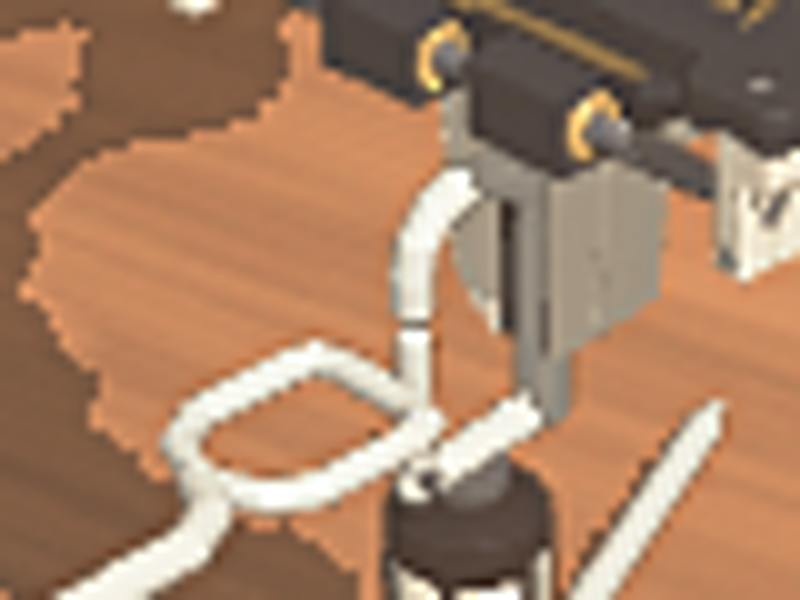

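View pics/cd7.png

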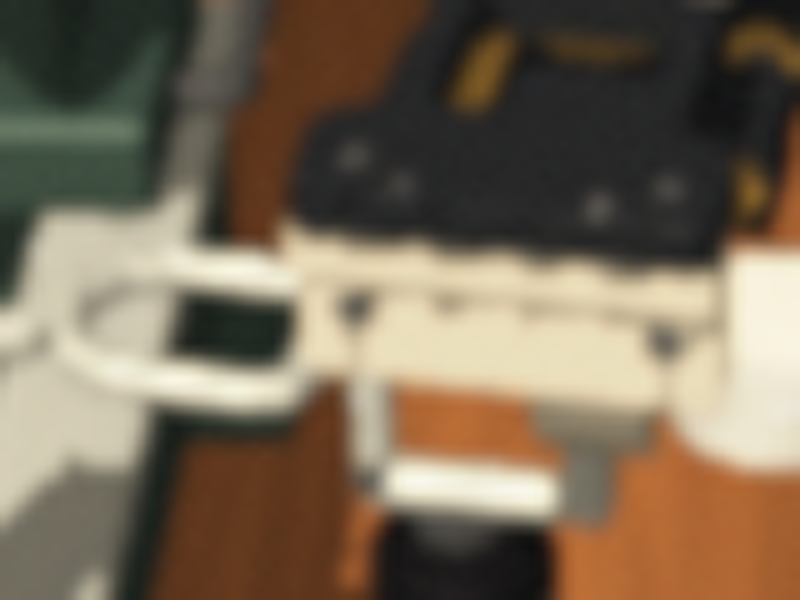

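The hook approaches centred on the bar, with a small gap left to the gate. I press slowly.

```bash
python3 -m crank '[{"fingers":5,"dx":2,"dy":-0.3,"dz":0,"rx":0,"ry":0,"rz":0},{"fingers":5,"dx":4,"dy":-0.7,"dz":0,"rx":0,"ry":0,"rz":0},{"fingers":5,"dx":6,"dy":-1,"dz":0,"rx":0,"ry":0,"rz":0},{"fingers":5,"dx":8,"dy":-1.4,"dz":0,"rx":0,"ry":0,"rz":0},{"fingers":5,"dx":8,"dy":-1.4,"dz":0,"rx":0,"ry":0,"rz":0}]'
python3 -m crank '[{"fingers":5,"dx":2,"dy":-0.3,"dz":0,"rx":0,"ry":0,"rz":0},{"fingers":5,"dx":4,"dy":-0.7,"dz":0,"rx":0,"ry":0,"rz":0},{"fingers":5,"dx":4,"dy":-0.7,"dz":0,"rx":0,"ry":0,"rz":0}]'
```

```text
clock: 8.3
ee_pos: [540.7, -23.9, 249.5]
tool_rot: [-1.081, 1.286, 1.083]
ft_force: [-3.8, 0.8, -1.5]
opening: 0.126
clock: 8.55
ee_pos: [544.9, -24.7, 249.6]
tool_rot: [-1.081, 1.286, 1.082]
ft_force: [-3.5, 1.7, -2.3]
opening: 0.127
```

Contact shows about 3.5 N and soft, which is the gate rather than the nose. I continue.

```bash
python3 -m crank '[{"fingers":5,"dx":1.5,"dy":-0.3,"dz":0,"rx":0,"ry":0,"rz":0},{"fingers":5,"dx":3,"dy":-0.5,"dz":0,"rx":0,"ry":0,"rz":0},{"fingers":5,"dx":4.5,"dy":-0.8,"dz":0,"rx":0,"ry":0,"rz":0},{"fingers":5,"dx":6,"dy":-1,"dz":0,"rx":0,"ry":0,"rz":0},{"fingers":5,"dx":6,"dy":-1,"dz":0,"rx":0,"ry":0,"rz":0}]'
python3 - <<'E'
from h import *
from cell import readout, viewer
s=readout.observe(); print(s["clock"],s["ee_pos"].round(1),s["ft_force"].round(1))
d=viewer.read_camera("scene"); np.savez("scene8.npz",**d); crop(d,280,190,360,250,10,"pics/cs8.png")
E
```

```text
clock: 8.97
ee_pos: [550.8, -25.9, 249.4]
tool_rot: [-1.081, 1.286, 1.082]
ft_force: [-3.8, 0.9, -3.5]
opening: 0.127
8.9667 [550.8 -25.9 249.4] [-3.8  0.9 -3.5]
```

View pics/cs8.png

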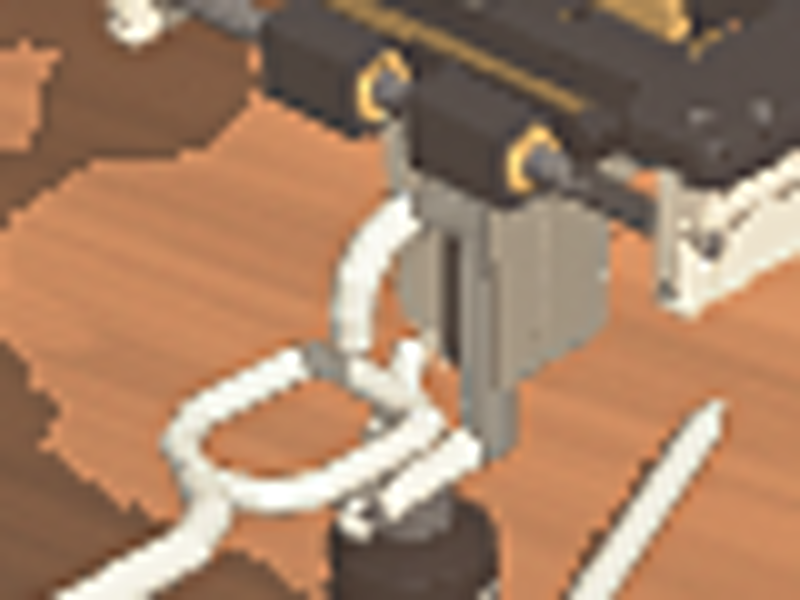

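The gate is swung in behind the bar (tip at crop (410,355)) and the loop has not moved. About 6 mm more remain.

```bash
python3 -m crank '[{"fingers":5,"dx":1.5,"dy":-0.3,"dz":0,"rx":0,"ry":0,"rz":0},{"fingers":5,"dx":3,"dy":-0.5,"dz":0,"rx":0,"ry":0,"rz":0},{"fingers":5,"dx":3,"dy":-0.5,"dz":0,"rx":0,"ry":0,"rz":0}]'
python3 -m crank '[{"fingers":5,"dx":1.5,"dy":-0.3,"dz":0,"rx":0,"ry":0,"rz":0},{"fingers":5,"dx":1.5,"dy":-0.3,"dz":0,"rx":0,"ry":0,"rz":0}]'
python3 -m crank '[{"fingers":5,"dx":1,"dy":-0.2,"dz":0,"rx":0,"ry":0,"rz":0},{"fingers":5,"dx":1,"dy":-0.2,"dz":0,"rx":0,"ry":0,"rz":0}]'
```

```text
clock: 9.27
ee_pos: [553.7, -26.3, 249.4]
tool_rot: [-1.081, 1.286, 1.082]
ft_force: [-4.2, 0.5, -4.1]
opening: 0.126
clock: 9.43
ee_pos: [555.2, -26.6, 249.4]
tool_rot: [-1.081, 1.286, 1.082]
ft_force: [-4.1, 0.9, -4.3]
opening: 0.126
clock: 9.6
ee_pos: [555.9, -26.7, 249.4]
tool_rot: [-1.081, 1.286, 1.083]
ft_force: [-5.8, 1.7, -4.2]
opening: 0.122
```

The force is rising to about 6 N, so the gate is near its stop. The bar is at lamp x≈5 mm and has cleared the nose. I lower in stages.

```bash
python3 -m crank '[{"fingers":5,"dx":0,"dy":0,"dz":-1.5,"rx":0,"ry":0,"rz":0},{"fingers":5,"dx":0,"dy":0,"dz":-3,"rx":0,"ry":0,"rz":0},{"fingers":5,"dx":0,"dy":0,"dz":-3,"rx":0,"ry":0,"rz":0}]'
python3 -m crank '[{"fingers":5,"dx":0,"dy":0,"dz":-2,"rx":0,"ry":0,"rz":0},{"fingers":5,"dx":0,"dy":0,"dz":-4,"rx":0,"ry":0,"rz":0},{"fingers":5,"dx":0,"dy":0,"dz":-6,"rx":0,"ry":0,"rz":0},{"fingers":5,"dx":0,"dy":0,"dz":-6,"rx":0,"ry":0,"rz":0}]'
python3 - <<'E'
from h import *
from cell import readout, viewer
s=readout.observe(); print(s["clock"],s["ee_pos"].round(1),s["ft_force"].round(1))
d=viewer.read_camera("scene"); np.savez("scene9.npz",**d); crop(d,280,190,360,250,10,"pics/cs9.png")
E
```

```text
clock: 9.85
ee_pos: [556.2, -26.8, 246.3]
tool_rot: [-1.081, 1.286, 1.082]
ft_force: [-2.9, 0.1, -5.8]
opening: 0.128
clock: 10.18
ee_pos: [556.4, -26.8, 240.0]
tool_rot: [-1.081, 1.286, 1.082]
ft_force: [-0.7, 0.7, -8.2]
opening: 0.125
10.1833 [556.4 -26.8 240. ] [-0.7  0.7 -8.2]
```

View pics/cs9.png

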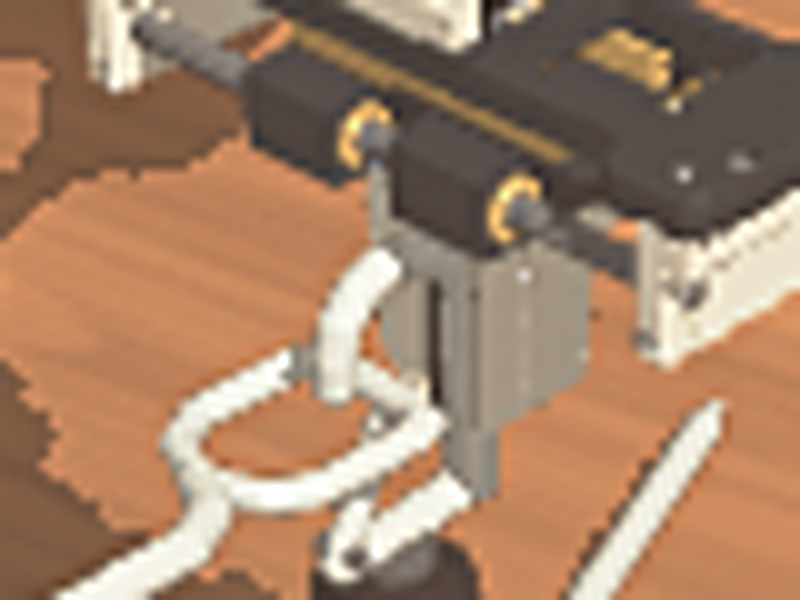

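The hook's nose is now behind and below the bar. The gate is pressing upward under the bar at about 6 N, which is plausible for the spring. I continue in small steps.

```bash
python3 -m crank '[{"fingers":5,"dx":0,"dy":0,"dz":-1.5,"rx":0,"ry":0,"rz":0},{"fingers":5,"dx":0,"dy":0,"dz":-3,"rx":0,"ry":0,"rz":0},{"fingers":5,"dx":0,"dy":0,"dz":-3,"rx":0,"ry":0,"rz":0}]'
python3 -m crank '[{"fingers":5,"dx":0,"dy":0,"dz":-1.5,"rx":0,"ry":0,"rz":0},{"fingers":5,"dx":0,"dy":0,"dz":-3,"rx":0,"ry":0,"rz":0},{"fingers":5,"dx":0,"dy":0,"dz":-3,"rx":0,"ry":0,"rz":0}]'
```

```text
clock: 10.48
ee_pos: [556.4, -26.8, 237.3]
tool_rot: [-1.081, 1.286, 1.082]
ft_force: [-1.2, 0.4, -7.8]
opening: 0.129
clock: 10.73
ee_pos: [557.1, -26.9, 235.2]
tool_rot: [-1.083, 1.284, 1.08]
ft_force: [-0.6, 0.3, -2.8]
opening: 0.123
```

The force has dropped back to the lamp's weight, so the gate has snapped past the bar. I lower until the crown rests.

```bash
python3 -m crank '[{"fingers":5,"dx":0,"dy":0,"dz":-2.5,"rx":0,"ry":0,"rz":0},{"fingers":5,"dx":0,"dy":0,"dz":-5,"rx":0,"ry":0,"rz":0},{"fingers":5,"dx":0,"dy":0,"dz":-7.5,"rx":0,"ry":0,"rz":0},{"fingers":5,"dx":0,"dy":0,"dz":-9,"rx":0,"ry":0,"rz":0},{"fingers":5,"dx":0,"dy":0,"dz":-9,"rx":0,"ry":0,"rz":0}]'
python3 - <<'E'
from h import *
from cell import readout, viewer
s=readout.observe(); print(s["clock"],s["ee_pos"].round(1),s["ft_force"].round(1))
d=viewer.read_camera("scene"); np.savez("scene10.npz",**d); crop(d,280,190,360,250,10,"pics/cs10.png")
E
```

```text
clock: 11.15
ee_pos: [556.2, -26.7, 225.3]
tool_rot: [-1.081, 1.286, 1.082]
ft_force: [0.8, 0.7, -2.6]
opening: 0.127
11.15 [556.2 -26.7 225.3] [ 0.8  0.7 -2.6]
```

View pics/cs10.png

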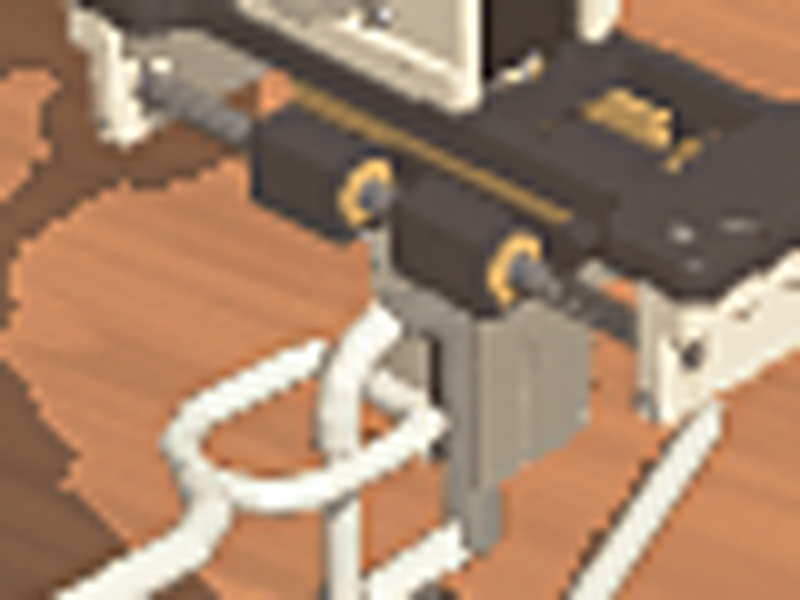

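The gate is shut below the bar and the loop passes through the hook. I centre the bar under the crown (+3.5 mm) and lower to rest.

```bash
python3 -m crank '[{"fingers":5,"dx":1.7,"dy":-0.3,"dz":-1.5,"rx":0,"ry":0,"rz":0},{"fingers":5,"dx":3.5,"dy":-0.6,"dz":-3,"rx":0,"ry":0,"rz":0},{"fingers":5,"dx":3.5,"dy":-0.6,"dz":-3.5,"rx":0,"ry":0,"rz":0},{"fingers":5,"dx":3.5,"dy":-0.6,"dz":-3.5,"rx":0,"ry":0,"rz":0}]'
python3 -m crank '[{"fingers":5,"dx":0,"dy":0,"dz":-1,"rx":0,"ry":0,"rz":0},{"fingers":5,"dx":0,"dy":0,"dz":-1,"rx":0,"ry":0,"rz":0}]'
python3 -m crank '[{"fingers":5,"dx":0,"dy":0,"dz":-0.6,"rx":0,"ry":0,"rz":0},{"fingers":5,"dx":0,"dy":0,"dz":-0.6,"rx":0,"ry":0,"rz":0}]'
```

```text
clock: 11.53
ee_pos: [559.9, -27.4, 222.0]
tool_rot: [-1.081, 1.286, 1.082]
ft_force: [-0.6, -0.0, -2.3]
opening: 0.125
clock: 11.7
ee_pos: [559.8, -27.3, 221.1]
tool_rot: [-1.081, 1.286, 1.082]
ft_force: [0.3, -0.4, -2.6]
opening: 0.122
clock: 11.87
ee_pos: [559.8, -27.4, 220.6]
tool_rot: [-1.082, 1.286, 1.082]
ft_force: [0.4, 0.0, -2.5]
opening: 0.125
```

```bash
python3 -m crank '[{"fingers":5,"dx":0,"dy":0,"dz":-0.7,"rx":0,"ry":0,"rz":0},{"fingers":5,"dx":0,"dy":0,"dz":-0.7,"rx":0,"ry":0,"rz":0}]'
python3 -m crank '[{"fingers":5,"dx":0,"dy":0,"dz":-0.7,"rx":0,"ry":0,"rz":0},{"fingers":5,"dx":0,"dy":0,"dz":-0.7,"rx":0,"ry":0,"rz":0}]'
```

```text
clock: 12.03
ee_pos: [559.8, -27.4, 219.8]
tool_rot: [-1.082, 1.286, 1.082]
ft_force: [-0.4, 0.4, -2.4]
opening: 0.125
clock: 12.2
ee_pos: [559.8, -27.3, 219.2]
tool_rot: [-1.081, 1.286, 1.082]
ft_force: [0.0, 0.1, -3.1]
opening: 0.129
```

```bash
python3 -m crank '[{"fingers":5,"dx":0,"dy":0,"dz":-0.7,"rx":0,"ry":0,"rz":0},{"fingers":5,"dx":0,"dy":0,"dz":-0.7,"rx":0,"ry":0,"rz":0}]'
python3 -m crank '[{"fingers":5,"dx":0,"dy":0,"dz":-0.6,"rx":0,"ry":0,"rz":0},{"fingers":5,"dx":0,"dy":0,"dz":-0.6,"rx":0,"ry":0,"rz":0}]'
```

```text
clock: 12.37
ee_pos: [559.9, -27.4, 218.7]
tool_rot: [-1.082, 1.285, 1.081]
ft_force: [-0.5, 0.8, -0.9]
opening: 0.125
clock: 12.53
ee_pos: [560.0, -27.4, 218.5]
tool_rot: [-1.082, 1.285, 1.081]
ft_force: [-1.4, -0.1, 1.6]
opening: 0.121
```

Run:
```python
from h import *
from cell import readout, viewer
s=readout.observe(); print(s["clock"],s["ee_pos"].round(1),s["ft_force"].round(1))
d=viewer.read_camera("scene"); np.savez("scene11.npz",**d); crop(d,280,190,360,250,10,"pics/cs11.png")
```

```text
12.5333 [560.  -27.4 218.5] [-1.4 -0.1  1.6]
```

View pics/cs11.png

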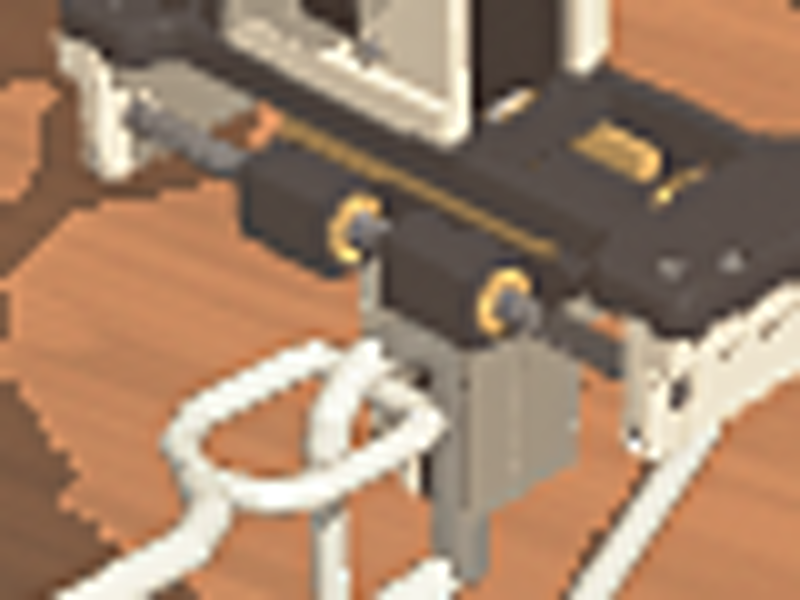

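The crown rests on the bar: Fz went from -2.5 to +1.6 N, so about 4 N is on the loop. I relieve slightly and open.

```bash
python3 -m crank '[{"fingers":5,"dx":0,"dy":0,"dz":0.4,"rx":0,"ry":0,"rz":0},{"fingers":5,"dx":0,"dy":0,"dz":0.4,"rx":0,"ry":0,"rz":0}]' 10
python3 -m crank '[{"fingers":16,"dx":0,"dy":0,"dz":0,"rx":0,"ry":0,"rz":0},{"fingers":16,"dx":0,"dy":0,"dz":0,"rx":0,"ry":0,"rz":0},{"fingers":30,"dx":0,"dy":0,"dz":0,"rx":0,"ry":0,"rz":0},{"fingers":45,"dx":0,"dy":0,"dz":0,"rx":0,"ry":0,"rz":0},{"fingers":45,"dx":0,"dy":0,"dz":0,"rx":0,"ry":0,"rz":0}]'
python3 -m crank '[{"fingers":45,"dx":0,"dy":0,"dz":0,"rx":0,"ry":0,"rz":0},{"fingers":45,"dx":0,"dy":0,"dz":0,"rx":0,"ry":0,"rz":0},{"fingers":45,"dx":0,"dy":0,"dz":0,"rx":0,"ry":0,"rz":0}]'
python3 - <<'E'
from h import *
from cell import readout, viewer
s=readout.observe(); print(s["clock"],s["ee_pos"].round(1),s["ft_force"].round(1))
for c in ["scene","side","wrist"]:
  d=viewer.read_camera(c); np.savez(c+"12.npz",**d)
  if c=="scene": crop(d,260,180,380,270,6,"pics/cs12.png")
  elif c=="side": crop(d,240,180,360,270,6,"pics/cd12.png")
  else: cv2.imwrite("pics/w12.png",d["image"][:,:,::-1])
E
```

```text
clock: 12.75
ee_pos: [560.1, -27.6, 218.5]
tool_rot: [-1.082, 1.285, 1.081]
ft_force: [0.8, -1.3, 0.3]
opening: 0.126
clock: 13.17
ee_pos: [559.8, -27.3, 218.3]
tool_rot: [-1.082, 1.286, 1.082]
ft_force: [0.4, 0.1, 0.3]
opening: 0.341
clock: 13.42
ee_pos: [559.8, -27.3, 218.3]
tool_rot: [-1.082, 1.286, 1.082]
ft_force: [0.4, 0.9, -0.9]
opening: 0.488
13.4167 [559.8 -27.3 218.3] [ 0.4  0.9 -0.9]
```

View pics/cs12.png

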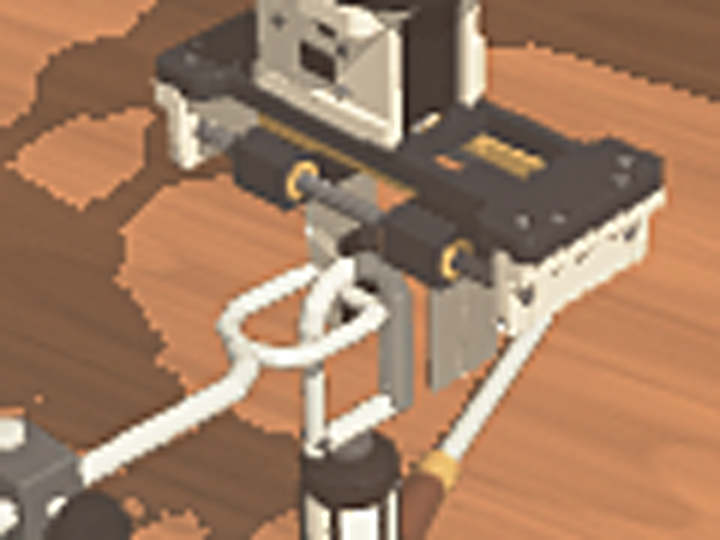

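View pics/w12.png

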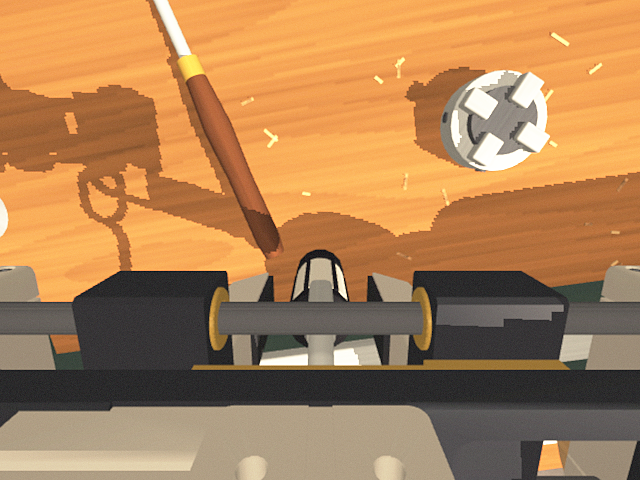

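The lamp hangs free, with the gate shut at scene crop (313,390) and the fingers clear either side. I retreat back along -x, then up.

```bash
python3 -m crank '[{"fingers":45,"dx":-8,"dy":1.4,"dz":0,"rx":0,"ry":0,"rz":0},{"fingers":45,"dx":-20,"dy":3.5,"dz":0,"rx":0,"ry":0,"rz":0},{"fingers":45,"dx":-40,"dy":7,"dz":0,"rx":0,"ry":0,"rz":0},{"fingers":45,"dx":-65,"dy":11.4,"dz":0,"rx":0,"ry":0,"rz":0},{"fingers":45,"dx":-90,"dy":15.8,"dz":0,"rx":0,"ry":0,"rz":0}]'
python3 -m crank '[{"fingers":45,"dx":-20,"dy":0,"dz":10,"rx":0,"ry":0,"rz":0},{"fingers":45,"dx":-40,"dy":0,"dz":20,"rx":0,"ry":0,"rz":0},{"fingers":45,"dx":-40,"dy":0,"dz":20,"rx":0,"ry":0,"rz":0},{"fingers":45,"dx":-40,"dy":0,"dz":20,"rx":0,"ry":0,"rz":0},{"fingers":45,"dx":-40,"dy":0,"dz":20,"rx":0,"ry":0,"rz":0}]'
python3 - <<'E'
from h import *
from cell import readout, viewer, landmark_of
s=readout.observe(); print(s["clock"],s["ee_pos"].round(1),s["ft_force"].round(1))
R={}
for c in ["scene","side"]:
  d=viewer.read_camera(c); np.savez(c+"13.npz",**d); cv2.imwrite(f"pics/{c}13.png",d["image"][:,:,::-1]); R[c]=d
  crop(d,*((260,180,380,300) if c=="scene" else (240,180,360,300)),5,f"pics/c{c}13.png")
L={}
for t in ["lamp","hook_seat","hook_nose","hook_grip"]:
  p=[landmark_of(t,c)[:1] for c in ["scene","side"]]
  if all(p):
    X,e=tri([R["scene"],R["side"]],[q[0]["xy"] for q in p]); print(t,X.round(1),e)
E
```

```text
clock: 13.98
ee_pos: [468.3, -11.3, 218.0]
tool_rot: [-1.081, 1.286, 1.082]
ft_force: [-0.2, -0.1, -0.4]
opening: 0.492
clock: 14.4
ee_pos: [430.1, -11.6, 238.4]
tool_rot: [-1.082, 1.285, 1.081]
ft_force: [0.0, -0.0, 0.3]
opening: 0.493
14.4 [430.1 -11.6 238.4] [ 0.  -0.   0.3]
lamp [587.9 -44.1  82.5] [[0.7, 1.6], [0.5, -1.9]]
hook_seat [583.2 -45.6 256.6] [[-0.4, -1.2], [-0.4, 1.3]]
hook_nose [604.8 -31.8 247.5] [[0.2, 0.6], [0.2, -0.7]]
hook_grip [563.2 -24.5 240.7] [[-0.2, -0.5], [-0.2, 0.6]]
```

View pics/cscene13.png

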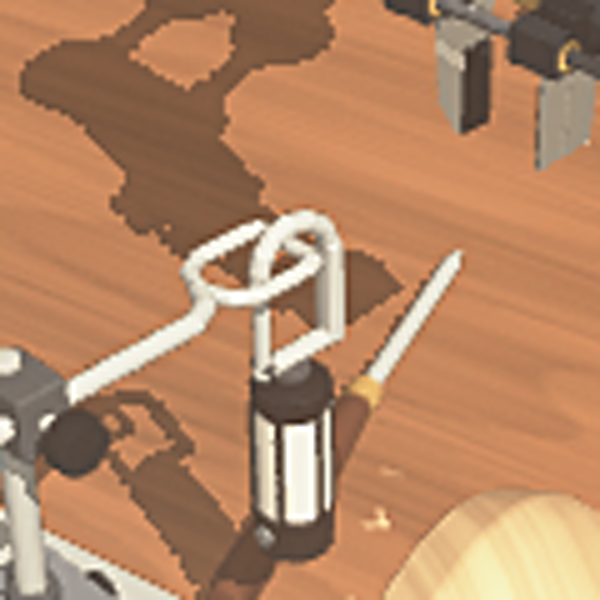

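View pics/cside13.png

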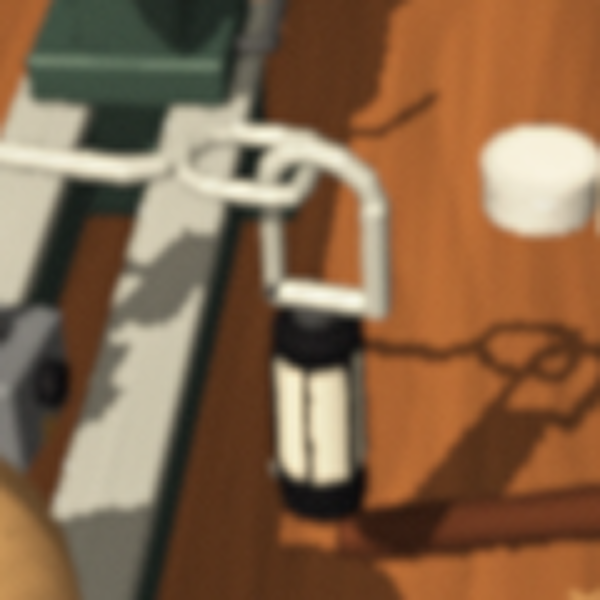

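The lamp hangs upright from the front bar with the gate shut. I let any swing decay and check it against consecutive pictures.

```bash
for i in 1 2 3 4 5 6 7 8; do python3 -m crank '[{"fingers":45,"dx":0,"dy":0,"dz":0,"rx":0,"ry":0,"rz":0},{"fingers":45,"dx":0,"dy":0,"dz":0,"rx":0,"ry":0,"rz":0},{"fingers":45,"dx":0,"dy":0,"dz":0,"rx":0,"ry":0,"rz":0},{"fingers":45,"dx":0,"dy":0,"dz":0,"rx":0,"ry":0,"rz":0},{"fingers":45,"dx":0,"dy":0,"dz":0,"rx":0,"ry":0,"rz":0}]' >/dev/null; done
python3 - <<'E'
from h import *
from cell import readout, viewer
def f():
    d=viewer.read_camera("side"); return d
D=[f() for _ in range(16)]
print(readout.observe()["clock"])
g=[cv2.cvtColor(d["image"][250:290,285:320],cv2.COLOR_RGB2GRAY).astype(np.float32) for d in D]
for i in range(1,16): print(np.round(cv2.phaseCorrelate(g[0],g[i])[0],2),end=" ")
crop(D[-1],240,180,360,300,5,"pics/cside14.png"); np.savez("side14.npz",**D[-1])
d=viewer.read_camera("scene"); crop(d,260,180,380,300,5,"pics/cscene14.png"); np.savez("scene14.npz",**d); cv2.imwrite("pics/scene14.png",d["image"][:,:,::-1])
E
```

```text
19.0333
[ 0.08 -0.02] [-0.01 -0.05] [ 0.03 -0.05] [0.01 0.04] [ 0.07 -0.02] [0.01 0.02] [ 0.   -0.02] [-0.04 -0.07] [ 0.06 -0.  ] [ 0.05 -0.05] [ 0.01 -0.05] [ 0.03 -0.03] [ 0.09 -0.11] [ 0.   -0.02] [ 0.01 -0.03]
```

View pics/cscene14.png

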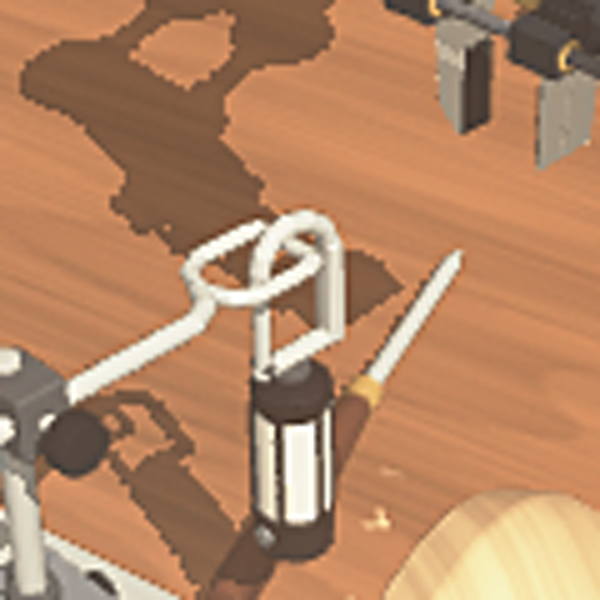

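View pics/cside14.png

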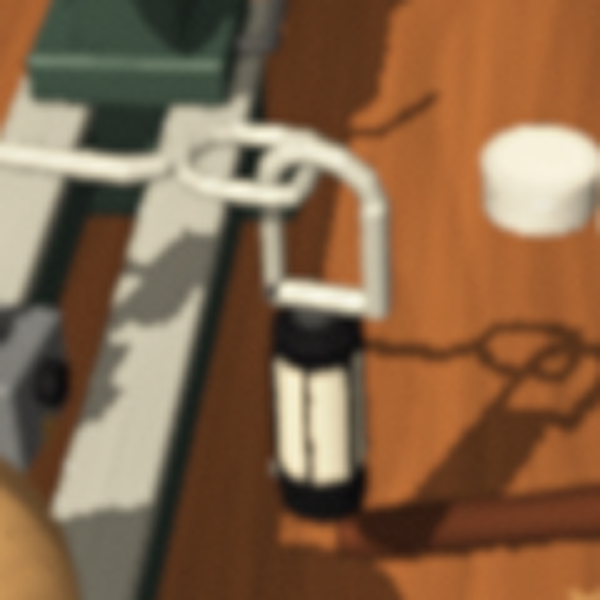

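View pics/scene14.png

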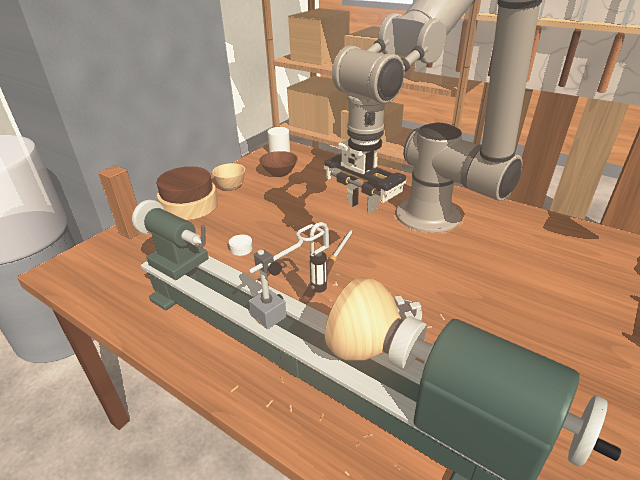

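Run:
```python
from h import *
s=load("scene14.npz"); d=load("side14.npz")
S=lambda p:(260+p[0]/5,180+p[1]/5); D=lambda p:(240+p[0]/5,180+p[1]/5)
X=[tri([s,d],[S(p),D(q)]) for p,q in [((291,375),(318,318)),((293,542),(321,502))]]
for x,e in X: print(x.round(1),e)
v=X[0][0]-X[1][0]; print("tilt",np.hypot(v[0],v[1])/v[2], "lamp z->seat z",X[1][0][2]+172)
from cell import ticket
print(ticket.hand_in())
```

```text
[587.9 -33.  187.6] [[-0.0, -0.1], [-0.0, 0.1]]
[590.1 -32.8  86.2] [[0.0, 0.1], [0.0, -0.1]]
tilt 0.021654828525754562 lamp z->seat z 258.24867776604054
the job is handed in; nothing more can be done
None
```

The lamp is clipped onto the loop's front bar and hanging freely upright; I handed the job in at about 19 s of the 67 s allowed. The hand-in reports no verdict, so what follows is from my own checks.

I gripped the hook's spine from above and lifted the lamp over to the stand. Then I pressed the gate against the front bar, with about 4 N during the push and 6 N at the gate's stop. While I lowered the lamp, the gate pushed up under the bar with about 6 N, then snapped shut. I set the crown down on the bar, opened the fingers and backed the gripper off.

**Last checks:**
- **Gate:** it looks shut below the bar in both fixed cameras.
- **Rest:** 16 consecutive side pictures showed no movement beyond about 0.1 px.
- **Tilt:** about 0.02 rad from upright.
- **Position:** the lamp's axis is at about (590, -33) mm, against the bar's middle at (589, -32) mm.
- **Loop:** it does not appear to have shifted. The highest force I read on it was about 6 N, but I only read the force at the end of each move.
- **Other things on the bench:** the chuck, wax tin and gouge look unmoved in the pictures; I did not measure them again.
- **Robot:** its last force reading was about zero, well clear of the lamp.

**Disagreements:**
- Measured from the lamp's underside, the hook seat came out at about 258 mm, against 262 mm for the bar. I put this down to picture error, and it is inside the 8 mm allowed.
- With the hook inside the loop, the trained network's hook-seat and lamp points were about 12 mm off sideways from what the pictures show. I did not use them.

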